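# Seat a photomask against its stop pins and switch on the vacuum

## Task

The photomask lies loose and askew on its loading fixture. Gently push it by its edges with the fingertips, sliding it on the fixture until it rests square against all three stop pins (two along the far side, one on the left side), without lifting it or touching its patterned face. Then push the lever of the vacuum valve over, away from the robot, as far as it goes, and leave everything else on the bench where it is.

Things in the scene. Friction and masses are not known exactly. Their poses are not given: they have to be found in the camera images.
- holder: Mask loading fixture, fixed: dark base plate 210 x 220 x 14 mm with a raised square aluminium frame (the land, 136 mm outside, 96 mm opening, top 26 mm above the bench) on which the mask lies. Origin: centre of the plate's underside; +x points to the two far pins (roughly away from the robot), +y to the single left pin. The seated mask's centre lies over this origin, its sides parallel to the fixture's.
- pin_far_left (a point): Fixture's first far stop pin, upright steel, 8 mm diameter, from the plate to 40 mm above the bench; its axis stands at x = +80.2, y = +45 mm in the fixture's frame. Point: on its axis, 29 mm above the bench.
- pin_far_right (a point): Second far stop pin, the same, at x = +80.2, y = -45 mm in the fixture's frame. Point: on its axis, 29 mm above the bench.
- pin_left (a point): Stop pin on the left side, the same, at x = 0, y = +80.2 mm in the fixture's frame. Point: on its axis, 29 mm above the bench.
- mask: Photomask: glass square 152.4 x 152.4 x 6.35 mm, about 0.33 kg, loose on the land: underside 26 mm, upper face 32.4 mm above the bench, its edges overhanging the land. Starts 12 to 26 mm short of its place both ways, turned up to 0.1 rad. Slides at 1 to 5 N, turns on a pin with up to 8 N. Origin: centre of its underside; x, y along its sides, nearly as the fixture's.
- mask_field: The mask's brown patterned field, 132.4 mm square, flush with its upper face: not to be touched. A bare grey glass border 10 mm wide surrounds it. Origin as the mask's.
- valve_base: Vacuum toggle valve, fixed left or right of the fixture (it changes places with the gauge): aluminium block 60 x 46 x 44 mm high on an 80 x 70 x 6 mm foot, a steel boss of 22 mm diameter on top, one short lever. Origin: centre of the foot's underside; +x (roughly away from the robot) is the way to push the lever.
- valve_tip (a point): Centre of the black ball (16 mm diameter) at the end of the valve's 8 mm lever rod. It turns about an axis along the valve's y, 50 mm above the bench, 50 mm from the ball's centre. Off: leans 0.5 rad from upright to the robot (-x), ball 94 mm above the bench, 24 mm to -x of the valve's origin. On: leans 0.5 rad to +x.
- valve (a joint): Lever angle: 0 = off (leaning to the robot), 1.0 rad = on, at its stop (leaning away). Needs about 2 N at the ball, stays where it is left.
- gauge: Vacuum gauge, a round dial of 60 mm diameter on a similar block, about 115 mm high, fixed to the bench; not part of the job. Origin: centre of its foot.
- cassette: white 100 mm wafer cassette, 110 x 125 x 142 mm high, standing at the back right, loose; to be left alone. Origin: centre of its underside.
- bottle: white bottle, 62 mm diameter, 170 mm high, back left, loose; to be left alone. Origin: centre of its underside.
- mask_box: closed flat mask box, dark, 172 x 172 x 24 mm, lying behind the fixture, loose; to be left alone. Origin: centre of its underside.
- loupe: small black loupe, 38 mm diameter, 46 mm high, standing left of the fixture, loose; to be left alone. Origin: centre of its underside.
- wafer_case: round flat single-wafer case, 114 mm diameter, 11 mm high, lying in front, to the right, loose; to be left alone. Origin: centre of its underside.
- tweezers: steel tweezers, 135 mm long, 8 mm high, lying in front of the fixture, to the left, loose; to be left alone. Origin: middle of its length, on the bench.
- driver: small screwdriver with a black handle, 150 mm long, lying in front, far to the left, loose; to be left alone. Origin: middle of its length, on the bench.
Mind the look-alikes: they are no part of the job. What is meant by the mask is not turquoise, and is the smaller of those in its own colour.

How it is judged (in metres and radians):
On the way, in this order (a step that is already met when the one before it is completed fails the run):
1. the mask rests square against all three pins (x of mask in the frame of holder between -0.0025 and 0.0025 m and y of mask in the frame of holder between -0.0025 and 0.0025 m and angle between the x axis of mask and the x axis of holder, either way round below 0.03 rad and height (world z) of mask between 0.023 and 0.029 m), for 0.2 s.
2. the vacuum valve's lever is pushed over to on (value of joint valve above 0.85 rad), for 0.1 s.
At the end, for the whole second after the job is handed in: The mask lies flat on the land, its centre within 2.5 mm of the seated place in both directions and its sides within 0.03 rad of the fixture's, at rest; the valve's lever is at 0.85 rad or more (all of step 1 and value of joint valve above 0.85 rad and linear speed of mask below 0.005 m/s); the robot touches nothing.
It fails at once if the mask is lifted, tipped or pushed off the land (height (world z) of mask above 0.032 m or height (world z) of mask below 0.02 m or angle between mask's own z axis and vertical above 0.08 rad).
It fails at once if the mask is pushed with more than 40 N (contact force between the arm and mask above 40 N).
It fails at once if the patterned face is touched (contact force between the arm and mask_field above 0.5 N).
It fails at once if something else on the bench is moved more than 15 mm (distance of any of cassette, bottle, mask_box, loupe, wafer_case, tweezers, driver from where it was at the start of the episode above 0.015 m).
It also fails if it takes over 72 s, if anything falls off the work surface, if the arm or the gripper's body presses on something with over 40 N, if the wrist force passes 120 N, or if a joint passes its speed limit or range.

## Robot

A 6-joint arm with a two-finger parallel gripper is mounted at the origin on the work surface. World frame = base frame: x ahead of the robot, y to its left, z up, the work surface at z = 0. Lengths are in mm, angles in rad, forces in N, time in s.
With the tool pointing down it reaches from about 300 to 950 mm from the base axis. Payload 3.1 kg.
Tool frame: the origin (TCP) lies on the centre line of the jaws, within the pads' length; the fingertips stand 11 mm ahead of it and the grasp point (between the pads) lies 8 mm behind it; z points along the fingers, y is the direction in which the jaws open and shut (so a half turn about z gives the same grasp; the last joint's range is limited). The gripper opens to 85 mm and grips with 20 to 120 N. Pads are 22 mm wide; open, the fingers measure 114 mm over their backs; the gripper's body (76 mm by 85 mm) begins 54 mm behind the grasp point. The pads swing forward as they close: fully open they stand 13 mm farther back than shut.
Start: joints at [1.243, 0.308, 1.634, -0, 1.2, -0.07], TCP at [159.372, 604.345, 242.272] pointing down, gripper open.
Joint ranges: [-3.06, 3.06], [-0.79, 1.96], [0.05, 2.63], [-1.19, 4.34], [0.05, 2.64], [-2.94, 2.94]. Speed limits (rad/s): [2.79, 2.79, 3.14, 3.14, 3.14, 3.14].

## Interface

Orientations are given as a unit quaternion [x, y, z, w].
In Python, from plant import manip gives the robot as it stands. The module is installed in compiled form; this text tells all that it offers. Calls block until the motion is done:
- manip.reach(position, orientation): joint-space move of the TCP to a pose.
- manip.servo_line(position, feed=150, ori=None, guard=None): straight line of the TCP; ori=None keeps the orientation; feed is the mean speed in mm/s. With guard (N) it stops when the force on the tool has changed by that much, and returns True; else False.
- manip.goto_joints(angles): joint-space move.
- manip.command_gripper(opening, force=None): finger opening in mm; force is the grip in N (None keeps the last); returns when the fingers have stopped.
- manip.wait(seconds).
- manip.solve_ik(position, orientation): joint angles nearest the present ones, or None.
- manip.read_state(): the state.
- manip.get_image(name): name is "scene" or "top" or "wrist"; returns a dict with "pixels" (400x640x3 uint8, blue, green, red), "depth" (400x640 float32, mm along the optical axis (not along the pixel's ray), 0 where there is no reading), "fx", "fy", "cx", "cy" (pixels), "T" (4x4, takes a point from camera to world coordinates). Camera axes: x right, y down, z forward; pixel columns grow to the right and rows downward; lengths in mm; the calibration is good to about 2 mm. A picture is of the moment at which its call begins.
A pose or a line that the arm cannot do raises manip.PlanningError and nothing moves.
- manip.close_job(): hands the job in, once; it reports no verdict.
Trained networks look in a picture, given as the dict that the camera call returned (one of the last four; its "shot" number tells which), for a name from the list of things; names that differ only in an ending like _2 or _b are one class to them, and where a whole thing is asked for, a point or a joint stands for the part that bears it (a point fixed in the world has none). Each returns a list of dicts, best first, with "conf" (0 to 1); they miss things now and then, are a little off and sometimes report something else, mostly with a low value. They report only what shows in the picture. A call takes as long as a camera call. They do not tell look-alikes from the thing itself.
- manip.silhouettes(picture, name): "mask" (400x640 bool, what is visible of it) and "at" ([column, row] in pixels, amid what is visible of it).
- manip.spot_point(picture, name): "at" ([column, row] in pixels: a listed point, or the origin of a listed thing).
The state is a dict: "time": time; "qpos": joint angles; "joint_vel": joint speeds; "joint_torque": joint torques, N m; "tool_pos": TCP position; "orientation": TCP orientation; "wrist_force": force on the tool from outside, world axes, zero at the start; "wrist_torque": the same for the moment, N m; "opening": finger opening in mm.
Only numpy, scipy, OpenCV 4.12 (cv2) and the standard library are available. Lean on these libraries where they do the work, as an engineer would, in place of code of your own. Each camera call takes 0.05 s, during which the arm holds its last target.

## Working session

There is one attempt and no reset: what is moved stays moved. The work goes in short steps, each a Python script; the robot and the scene stay as the last script left them, time stands still between calls to the robot, and variables do not carry over. Pictures are saved under pics/ and viewed, and the job is handed in when it is done.

```bash
mkdir -p pics; ls; python3 - <<'E'
from plant import manip
import cv2,numpy as np
s=manip.read_state();print(s['time'],s['tool_pos'],s['orientation'],s['opening'])
for n in ['scene','top']:
    p=manip.get_image(n);cv2.imwrite(f'pics/{n}0.png',p['pixels'])
    print(n,p['fx'],p['cx'],p['cy'],np.round(p['T'],3).tolist())
    np.savez(f'{n}0.npz',**{k:p[k] for k in ['pixels','depth','fx','fy','cx','cy','T']})
    for t in ['mask','holder','valve_base','gauge','pin_left','pin_far_left','pin_far_right','valve_tip']:
        r=manip.spot_point(p,t);print(t,[(np.round(x['at'],1).tolist(),round(x['conf'],2)) for x in r])
E
```

```text
pics
0.0 [159.11855842 603.57817782 241.04701703] [ 1.28540959e-01  9.91703527e-01 -1.13368852e-03 -2.24495177e-04] 85.2175138818269
scene 419.37571248011466 317.80153735623253 201.10688431340142 [[-0.299, 0.542, -0.785, 1528.843], [0.954, 0.155, -0.256, 380.836], [-0.017, -0.826, -0.564, 776.343], [0.0, 0.0, 0.0, 1.0]]
mask [([306.1, 213.0], 0.9), ([220.8, 195.1], 0.7), ([211.6, 156.2], 0.66), ([311.2, 224.6], 0.5)]
holder [([315.1, 222.9], 0.91), ([307.9, 213.1], 0.22)]
valve_base [([409.8, 224.2], 0.95)]
gauge [([221.7, 194.8], 0.94), ([385.1, 281.2], 0.63), ([312.8, 223.4], 0.2)]
pin_left [([337.6, 217.5], 0.57), ([364.2, 251.1], 0.48)]
pin_far_left [([320.4, 233.8], 0.68)]
pin_far_right [([288.6, 232.8], 0.67), ([400.8, 202.5], 0.61)]
valve_tip [([413.6, 194.7], 0.59), ([260.1, 180.2], 0.53)]
top 458.28688767502734 315.98724446015115 204.39873092360716 [[-0.003, -0.991, 0.134, 373.505], [-1.0, 0.003, -0.001, 24.523], [0.0, -0.134, -0.991, 1519.027], [0.0, 0.0, 0.0, 1.0]]
mask [([458.9, 291.1], 0.79), ([315.5, 212.1], 0.75), ([161.5, 299.6], 0.75)]
holder []
valve_base [([222.9, 226.4], 0.64)]
gauge [([415.6, 227.8], 0.59)]
pin_left [([285.6, 208.9], 0.7)]
pin_far_left [([296.8, 181.5], 0.76)]
pin_far_right [([323.6, 181.3], 0.92), ([220.3, 226.2], 0.27)]
valve_tip [([419.2, 156.6], 0.64), ([218.2, 232.6], 0.39)]
```

```bash
python3 - <<'E'
import cv2
a=cv2.imread('pics/top0.png');cv2.imwrite('pics/top0c.png',cv2.resize(a[130:330,140:480],None,fx=2.3,fy=2.3,interpolation=cv2.INTER_CUBIC))
E
```

```text
(no output)
```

View pics/scene0.png

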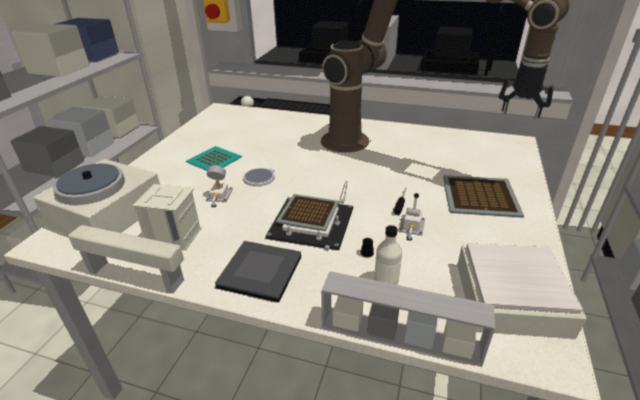

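View pics/top0.png

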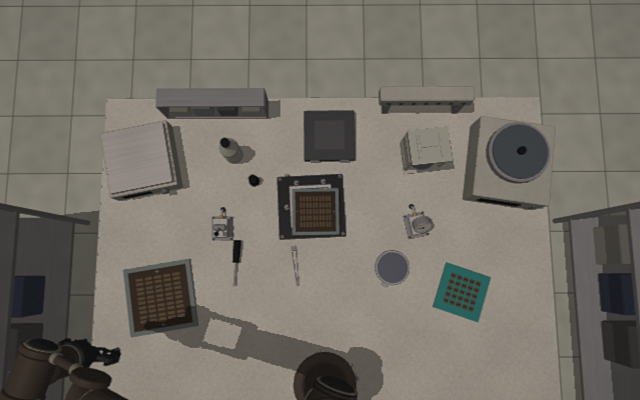

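View pics/top0c.png

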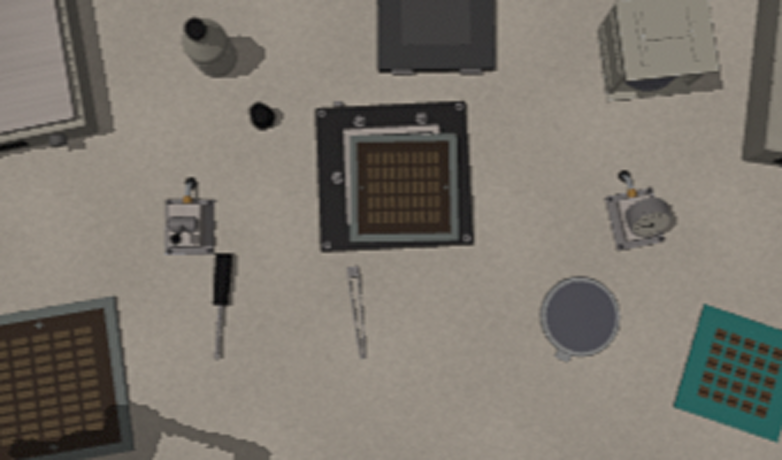

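Candidates for the mask: the brown one on the fixture at top (316,212), a larger brown one at (161,299), and a turquoise one at (462,291). The one on the fixture is the smaller brown one, and the crop confirms it. The valve is on the left at (222,226), and the gauge is on the right at (417,223).

```bash
cat > h.py <<'E'
import numpy as np,cv2
from plant import manip
def ray(p,uv,z):
    T=np.array(p['T']);uv=np.atleast_2d(uv)
    d=np.c_[(uv[:,0]-p['cx'])/p['fx'],(uv[:,1]-p['cy'])/p['fy'],np.ones(len(uv))]@T[:3,:3].T
    o=T[:3,3];return o+d*((z-o[2])/d[:,2])[:,None]
def proj(p,X):
    T=np.array(p['T']);c=(np.atleast_2d(X)-T[:3,3])@T[:3,:3]
    return np.c_[c[:,0]/c[:,2]*p['fx']+p['cx'],c[:,1]/c[:,2]*p['fy']+p['cy']]
def save(p,n): np.savez(n,**{k:p[k] for k in ['pixels','depth','fx','fy','cx','cy','T']})
def down(yaw): # tool z down, tool y axis direction = yaw
    # R columns: x=(sin,-cos..)
    from scipy.spatial.transform import Rotation as R
    y=np.array([np.cos(yaw),np.sin(yaw),0]);z=np.array([0,0,-1.]);x=np.cross(y,z)
    return R.from_matrix(np.c_[x,y,z]).as_quat()
E
python3 - <<'E'
from h import *
p=np.load('top0.npz')
for n,uv,z in [('maskc',(316,212),32),('pinL',(285.6,208.9),29),('pFL',(296.8,181.5),29),('pFR',(323.6,181.3),29),('valve',(222.9,226.4),0),('tip',(217,233),94)]:
    print(n,ray(p,uv,z)[0].round(1))
q=manip.get_image('wrist');cv2.imwrite('pics/w0.png',q['pixels']);save(q,'w0.npz')
s=manip.read_state()
from scipy.spatial.transform import Rotation as R
Rt=R.from_quat(s['orientation']).as_matrix();T=q['T']
print((Rt.T@T[:3,:3]).round(3),Rt.T@(T[:3,3]-s['tool_pos']),q['fx'],s['qpos'])
for yaw in (0,np.pi/2,-np.pi/2,np.pi):
    print(yaw,manip.solve_ik([560,20,330],down(yaw)))
E
```

```text
maskc [548.9  23.2  32. ]
pinL [559.8 122.7  29. ]
pFL [650.9  86.2  29. ]
pFR [651.3  -2.3  29. ]
valve [505.5 332.6   0. ]
tip [476.8 331.4  94. ]
[[ 0.    -0.959 -0.284]
 [ 1.     0.     0.   ]
 [-0.    -0.284  0.959]] [  71.12614097   -0.79552114 -131.60450092] 346.87305445643364 [ 1.24327391e+00  3.08099582e-01  1.63378508e+00  1.99940782e-05
  1.19972636e+00 -6.96700551e-02]
0 [-4.20081474e-02  1.13883608e-01  1.68931832e+00 -4.44089210e-16
  1.33839073e+00 -4.20081474e-02]
1.5707963267948966 [-4.20081474e-02  1.13883608e-01  1.68931832e+00 -4.44089210e-16
  1.33839073e+00 -1.61280447e+00]
-1.5707963267948966 [-4.20081474e-02  1.13883608e-01  1.68931832e+00 -4.44089210e-16
  1.33839073e+00  1.52878818e+00]
3.141592653589793 None
```

View pics/w0.png

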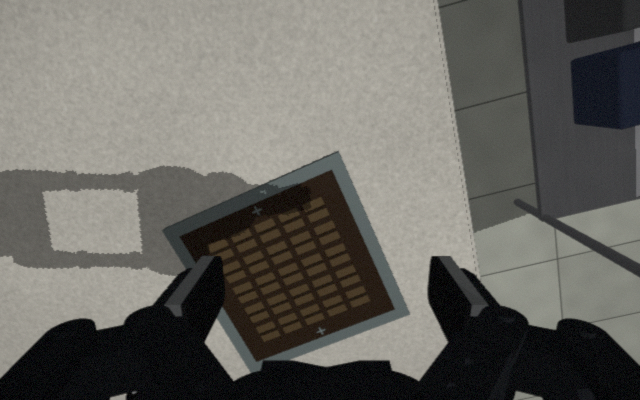

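```bash
python3 - <<'E'
from h import *
manip.command_gripper(0,30)
manip.reach([505,45,205],down(-np.pi/2)); manip.wait(0.3)
s=manip.read_state();print(s['time'],s['tool_pos'],s['opening'],s['wrist_force'])
p=manip.get_image('wrist');cv2.imwrite('pics/w1.png',p['pixels']);save(p,'w1.npz')
for t in ['mask','holder','pin_left','pin_far_left','pin_far_right']:
    r=manip.spot_point(p,t)
    for x in r:print(t,np.round(x['at'],1),round(x['conf'],2),ray(p,x['at'],{'mask':26,'holder':0}.get(t,29))[0].round(1))
r=manip.silhouettes(p,'mask');print([(x['at'],x['conf'],x['mask'].sum()) for x in r])
np.save('sil.npy',r[0]['mask'])
E
```

```text
4.3583 [505.001186    45.40755105 205.00579058] -0.10424922531197313 [ 0.06110373 -0.11471001 -0.34720394]
mask [345.6 128.1] 0.97 [549.9  26.9  26. ]
pin_far_left [269.2   0. ] 0.94 [650.   89.3  29. ]
[([348.1, 120.4], 0.92, np.int64(31842)), ([7.6, 385.6], 0.83, np.int64(629))]
```

View pics/w1.png

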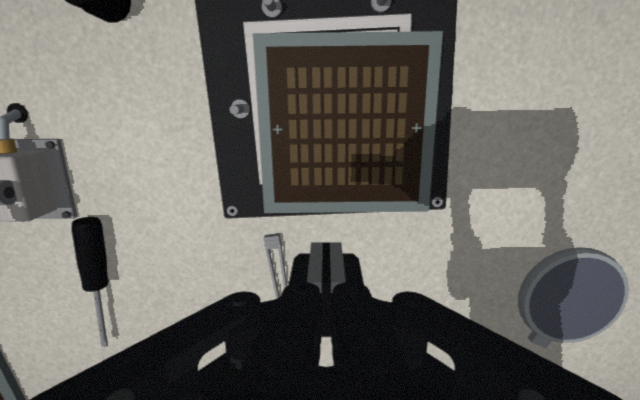

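The wrist view shows the mask at (348,120), the left pin at (239,108), and the far pins cut off at the top edge. I'll move forward and measure.

```bash
cat >> h.py <<'E'
from scipy.optimize import least_squares
def look(tag):
    s=manip.read_state();print('t',round(s['time'],2),s['tool_pos'].round(1),s['wrist_force'].round(1))
    p=manip.get_image('wrist');cv2.imwrite(f'pics/{tag}.png',p['pixels']);save(p,f'{tag}.npz')
    L={}
    for t in ['pin_left','pin_far_left','pin_far_right','holder','mask']:
        r=manip.spot_point(p,t)
        L[t]=[(ray(p,x['at'],{'mask':26,'holder':0}.get(t,29))[0].round(1),round(x['conf'],2),np.round(x['at'],1)) for x in r]
        print(t,L[t])
    r=manip.silhouettes(p,'mask')
    m=max(r,key=lambda x:x['conf']*(x['mask'].sum()>5000))['mask'].astype(np.uint8)
    c=max(cv2.findContours(m,cv2.RETR_EXTERNAL,cv2.CHAIN_APPROX_NONE)[0],key=cv2.contourArea)[:,0].astype(float)
    np.save(f'{tag}_sil.npy',m)
    w=ray(p,c,32.35)[:,:2]
    rect=cv2.minAreaRect(w.astype(np.float32));print('mask rect',rect)
    return p,L,w
E
python3 - <<'E'
from h import *
manip.servo_line([550,45,225],feed=120);manip.wait(0.3)
p,L,w=look('w2')
cv2.imwrite('pics/w2z.png',cv2.resize(p['pixels'][0:260,170:490],None,fx=2.3,fy=2.3,interpolation=cv2.INTER_CUBIC))
E
```

```text
t 5.57 [549.3  45.  224.7] [-0.7 -0.1 -0.5]
pin_left [(array([568.8, 120.7,  29. ]), 0.7, array([244.9, 153.5]))]
pin_far_left [(array([651.1,  90.9,  29. ]), 0.84, array([272.5,  60.5]))]
pin_far_right [(array([650.7,   0.7,  29. ]), 0.9, array([374.9,  61. ]))]
holder []
mask [(array([550.2,  29.6,  26. ]), 0.67, array([340.6, 172. ]))]
mask rect ((550.5615234375, 26.96689224243164), (152.6803436279297, 152.83531188964844), 0.5163784623146057)
```

View pics/w2z.png

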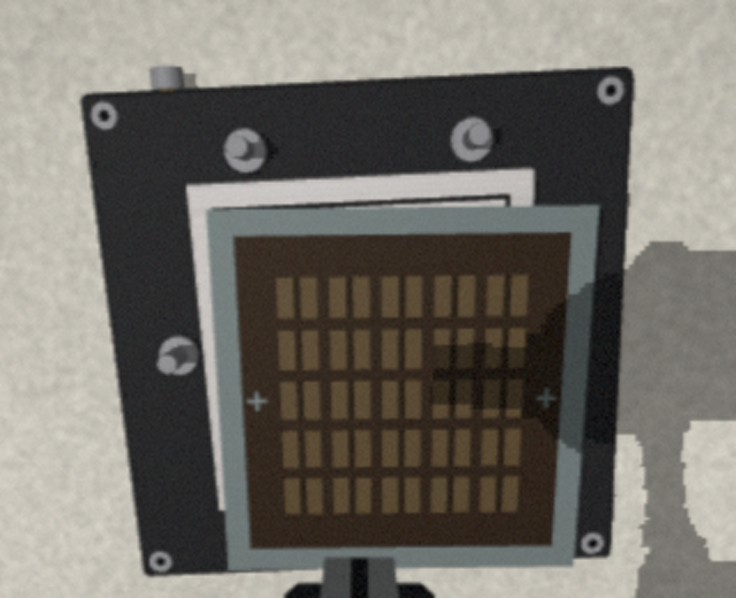

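```bash
cat >> h.py <<'E'
def fitfix(p,px,X):
    px=np.array(px,float);X=np.array(X,float)
    def res(v):
        c,s=np.cos(v[2]),np.sin(v[2]);W=np.c_[v[0]+c*X[:,0]-s*X[:,1],v[1]+s*X[:,0]+c*X[:,1],X[:,2]]
        return (proj(p,W)-px).ravel()
    r=least_squares(res,[570,43,0.0],x_scale=[10,10,.1]);return r.x,r.fun.reshape(-1,2)
FIX=[(80.2,45,40),(80.2,-45,40),(0,80.2,40),(105,110,14),(105,-110,14),(-105,110,14),(-105,-110,14)]
def edges(w,ang0,cen):
    # robust lines on 4 sides, mask frame
    c,s=np.cos(ang0),np.sin(ang0);d=(w-cen)@np.array([[c,-s],[s,c]])
    out={}
    for nm,ax,sg in (('+x',0,1),('-x',0,-1),('+y',1,1),('-y',1,-1)):
        sel=(np.abs(d[:,ax]*sg-76.2)<6)&(np.abs(d[:,1-ax])<62)
        if sel.sum()<15: continue
        vx,vy,x0,y0=cv2.fitLine(d[sel].astype(np.float32),cv2.DIST_HUBER,0,.01,.01).ravel()
        dirv=np.array([vx,vy]);dirv*=np.sign(dirv[1-ax])
        off=np.array([x0,y0])-dirv*np.array([x0,y0])[1-ax]/dirv[1-ax]
        out[nm]=(off[ax].round(2),round(float(dirv[ax]/dirv[1-ax])*(-1 if ax==0 else 1),4),int(sel.sum()))
    return out
E
python3 - <<'E'
from h import *
p=np.load('w2.npz')
for X in (FIX, [(a,b,z) if z==40 else (np.sign(a)*110,np.sign(b)*105,14) for a,b,z in FIX]):
    z=np.array([(237,147),(479,134),(166,366),(84,95),(632,68),(147,574),(608,556)])
    px=np.c_[170+z[:,0]/2.3,z[:,1]/2.3]
    v,f=fitfix(p,px,X);print(v,f.round(1).tolist())
    v2,f2=fitfix(p,px[:3],X[:3]);print('pins',v2,f2.round(1).tolist())
    v2,f2=fitfix(p,px[3:],X[3:]);print('plate',v2,f2.round(1).tolist())
m=np.load('w2_sil.npy');c=max(cv2.findContours(m,0,cv2.CHAIN_APPROX_NONE)[0],key=cv2.contourArea)[:,0].astype(float)
w=ray(p,c,32.35)[:,:2]
print(edges(w,0,np.array([550.5,27])))
E
```

```text
[5.69492063e+02 4.02911203e+01 4.55549069e-02] [[0.1, -0.1], [0.5, 0.4], [0.5, -0.5], [-3.0, -0.8], [2.0, -1.1], [-2.1, 2.3], [1.9, 1.6]]
pins [5.69505865e+02 4.04743454e+01 4.82922691e-02] [[-0.3, 0.0], [-0.0, 0.2], [0.4, -0.3]]
plate [5.69539352e+02 3.99934163e+01 4.43929924e-02] [[-2.6, -1.0], [2.5, -1.0], [-2.0, 2.2], [2.1, 1.7]]
[5.68825742e+02 4.02492329e+01 4.51178189e-02] [[0.2, 0.7], [0.5, 1.2], [0.6, 0.2], [1.8, -6.3], [-3.3, -6.1], [3.1, 6.9], [-3.0, 6.7]]
pins [5.69505865e+02 4.04743454e+01 4.82922691e-02] [[-0.3, 0.0], [-0.0, 0.2], [0.4, -0.3]]
plate [5.68233356e+02 3.98739514e+01 4.45258707e-02] [[2.4, -5.7], [-2.8, -5.3], [3.4, 7.3], [-2.8, 7.3]]
{'+x': (np.float32(75.45), 0.0125, 139), '-x': (np.float32(-74.37), -0.02, 122), '+y': (np.float32(75.31), 0.0136, 128), '-y': (np.float32(-75.84), 0.0085, 128)}
```

```bash
cat >> h.py <<'E'
F=np.array([569.5,40.4,0.047])
def fw(x,y,z):
    c,s=np.cos(F[2]),np.sin(F[2]);return [F[0]+c*x-s*y,F[1]+s*x+c*y,z]
def wf(P):
    c,s=np.cos(F[2]),np.sin(F[2]);d=np.array(P[:2])-F[:2];return np.array([c*d[0]+s*d[1],-s*d[0]+c*d[1]]).round(2)
def st(tag=''):
    s=manip.read_state();print(tag,'t',round(s['time'],2),'fix',wf(s['tool_pos']),'z',s['tool_pos'][2].round(1),'F',s['wrist_force'].round(1));return s
E
python3 - <<'E'
from h import *
q=down(-np.pi/2+F[2])
manip.servo_line(fw(-123,-10,200),feed=150,ori=q)
manip.servo_line(fw(-123,-10,60),feed=120)
manip.servo_line(fw(-123,-10,31),feed=60,guard=8);st('down')
g=manip.servo_line(fw(-100,-10,31),feed=12,guard=14);st('a %s'%g)
if not g:
    g=manip.servo_line(fw(-84,-10,31),feed=8,guard=14);st('b %s'%g)
p=manip.get_image('wrist');cv2.imwrite('pics/w3.png',p['pixels']);save(p,'w3.npz')
E
```

```text
down t 8.73 fix [-123.31   -9.96] z 30.6 F [ 0.6 -0.  -0.6]
a False t 10.8 fix [-99.99  -9.99] z 31.0 F [-1.  -0.6 -0.2]
b False t 12.95 fix [-88.05  -9.98] z 30.4 F [-8.6 -1.6  6.7]
```

View pics/w3.png

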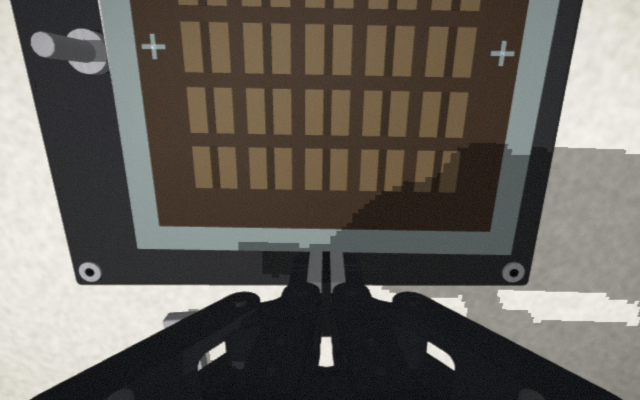

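```bash
python3 - <<'E'
from h import *
manip.wait(0.3);st('hold')
manip.servo_line(fw(-100,-10,31),feed=40);st('back')
manip.servo_line(fw(-105,-10,60),feed=80)
manip.servo_line(fw(-45,-5,215),feed=150);manip.wait(0.3)
p,L,w=look('w4')
cv2.imwrite('pics/w4z.png',cv2.resize(p['pixels'][0:300,140:500],None,fx=2.,fy=2.,interpolation=cv2.INTER_CUBIC))
print(edges(w,F[2],np.array([569,28])))
E
```

```text
hold t 13.3 fix [-88.06  -9.98] z 30.4 F [-8.4 -1.4  6. ]
back t 13.85 fix [-99.34 -10.05] z 31.3 F [ 0.  -0.2  1. ]
t 15.93 [524.4  33.3 214.5] [ 0.1 -0.  -0.1]
pin_left [(array([391.3,  88.7,  29. ]), 0.22, array([265.6, 298. ]))]
pin_far_left [(array([650.4,  90.5,  29. ]), 0.57, array([262.8,  24.8]))]
pin_far_right [(array([653.2,   0.8,  29. ]), 0.69, array([370.8,  26.7]))]
holder []
mask [(array([572.8,  29.4,  26. ]), 0.93, array([331.4, 123.2]))]
mask rect ((569.7976684570312, 28.932960510253906), (154.28640747070312, 154.3998260498047), 1.5972579717636108)
{'+x': (np.float32(77.03), -0.0231, 150), '-x': (np.float32(-74.98), -0.0178, 130), '+y': (np.float32(76.84), -0.0233, 142), '-y': (np.float32(-75.44), -0.0178, 142)}
```

View pics/w4z.png

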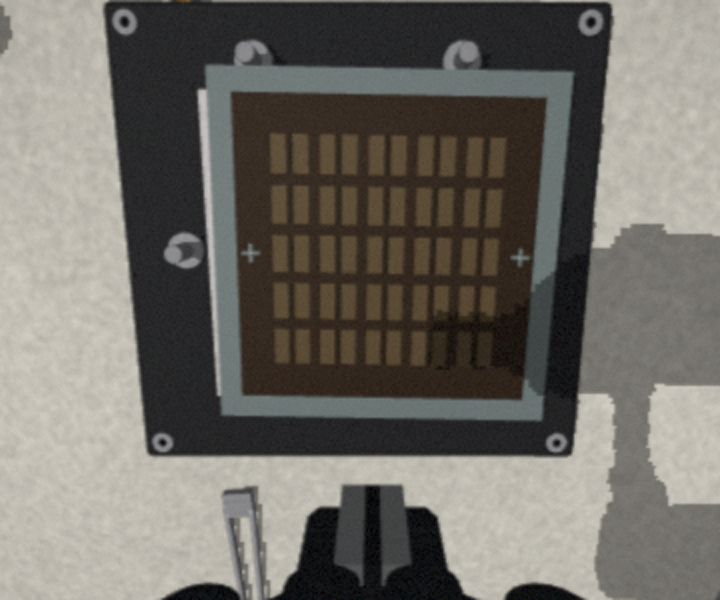

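The mask touches the far left pin (253,55 in the crop) but still has a turn of about -0.02 rad, leaving a gap at the far right pin. I'll push again on the right side, then push +y.

```bash
python3 - <<'E'
from h import *
manip.servo_line(fw(-108,-38,60),feed=150)
manip.servo_line(fw(-108,-38,31),feed=60,guard=8);st('down')
g=manip.servo_line(fw(-91,-38,31),feed=18,guard=14);st('a %s'%g)
if not g:
    g=manip.servo_line(fw(-80,-38,31),feed=8,guard=15);st('b %s'%g)
manip.wait(.2);st('hold')
manip.servo_line(fw(-100,-38,31),feed=40)
manip.servo_line(fw(-105,-38,60),feed=80)
manip.servo_line(fw(-45,-5,215),feed=150);manip.wait(0.3)
p,L,w=look('w5')
cv2.imwrite('pics/w5z.png',cv2.resize(p['pixels'][0:300,140:500],None,fx=2.,fy=2.,interpolation=cv2.INTER_CUBIC))
print(edges(w,F[2],np.array([569,28])))
E
```

```text
down t 18.19 fix [-108.25  -37.97] z 30.6 F [-0.   0.6  0.1]
a False t 19.28 fix [-91.22 -37.97] z 30.9 F [-0.3 -0.7  0.9]
b True t 20.39 fix [-88.37 -37.86] z 29.3 F [0.6 0.2 0.4]
hold t 20.59 fix [-89.18 -37.76] z 28.9 F [-0.8 -0.3 -0.4]
t 23.11 [524.4  33.2 214.5] [-0.3 -0.4 -0.1]
pin_left [(array([569.9, 119.5,  29. ]), 0.61, array([230.3, 118.1])), (array([ 383.2, -202.2,   29. ]), 0.58, array([539.3, 312. ]))]
pin_far_left [(array([648.1,  89.3,  29. ]), 0.76, array([263.8,  22.9]))]
pin_far_right [(array([651.4,  -1.2,  29. ]), 0.75, array([373.7,  24.4]))]
holder [(array([375.4,  92.5,   0. ]), 0.34, array([266.7, 291.4]))]
mask [(array([572.6,  28.6,  26. ]), 0.94, array([332.4, 119.7]))]
mask rect ((570.1870727539062, 28.675247192382812), (154.0610809326172, 153.45460510253906), 2.2820210456848145)
{'+x': (np.float32(77.32), -0.0078, 152), '-x': (np.float32(-74.64), -0.0112, 130), '+y': (np.float32(76.65), -0.0071, 143), '-y': (np.float32(-75.09), -0.0045, 143)}
```

View pics/w5z.png

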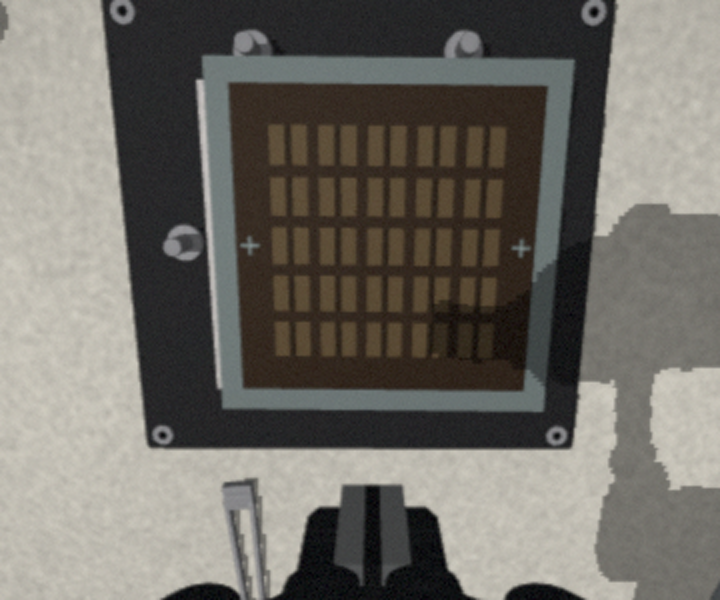

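```bash
python3 - <<'E'
from h import *
q=down(F[2])
manip.reach(fw(0,-120,200),q)
manip.servo_line(fw(0,-120,60),feed=150)
manip.servo_line(fw(0,-120,32),feed=60,guard=8);st('down')
g=manip.servo_line(fw(0,-98,32),feed=15,guard=14);st('a %s'%g)
if not g:
    g=manip.servo_line(fw(0,-80,32),feed=9,guard=14);st('b %s'%g)
manip.wait(.2);st('hold')
p=manip.get_image('wrist');cv2.imwrite('pics/w6.png',p['pixels'])
manip.servo_line(fw(0,-100,32),feed=40)
manip.servo_line(fw(0,-105,60),feed=80)
manip.servo_line(fw(0,-40,215),feed=150);manip.wait(0.3)
p,L,w=look('w7')
cv2.imwrite('pics/w7z.png',cv2.resize(p['pixels'][0:300,140:500],None,fx=2.,fy=2.,interpolation=cv2.INTER_CUBIC))
print(edges(w,F[2],np.array([569,40])))
E
```

```text
down t 26.71 fix [  -0.28 -119.92] z 31.5 F [ 1.  -0.5  1. ]
a False t 28.32 fix [ 3.000e-02 -9.807e+01] z 32.0 F [-0.   0.2  0.1]
b True t 29.97 fix [  0.75 -85.48] z 32.1 F [ 0.5 -1.9  2.1]
hold t 30.17 fix [  0.57 -85.54] z 31.9 F [ 1.1 -1.7  2.1]
t 32.81 [5.711e+02 2.000e-01 2.144e+02] [-0.4  0.2  1.1]
pin_left [(array([567.5, 121.4,  29. ]), 0.74, array([327.9,  30.4]))]
pin_far_left [(array([645.5,  91.1,  29. ]), 0.67, array([416.6,  73.9])), (array([389.4,  93.1,  29. ]), 0.2, array([116.5,  55.3]))]
pin_far_right [(array([649.6,  -3.8,  29. ]), 0.79, array([408.2, 181.1]))]
holder [(array([ 367.5, -220.3,    0. ]), 0.31, array([144.9, 340. ]))]
mask [(array([568.9,  41.2,  26. ]), 0.71, array([324.8, 127.8]))]Traceback (most recent call last):
  File "<stdin>", line 14, in <module>
  File "h.py", line 26, in look
    m=max(r,key=lambda x:x['conf']*(x['mask'].sum()>5000))['mask'].astype(np.uint8)
      ~~~^^^^^^^^^^^^^^^^^^^^^^^^^^^^^^^^^^^^^^^^^^^^^^^^^
ValueError: max() iterable argument is empty
```

```bash
python3 - <<'E'
import cv2
a=cv2.imread('pics/w7.png');cv2.imwrite('pics/w7z.png',cv2.resize(a[0:290,140:500],None,fx=2.,fy=2.,interpolation=cv2.INTER_CUBIC))
E
```

```text
(no output)
```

View pics/w7z.png

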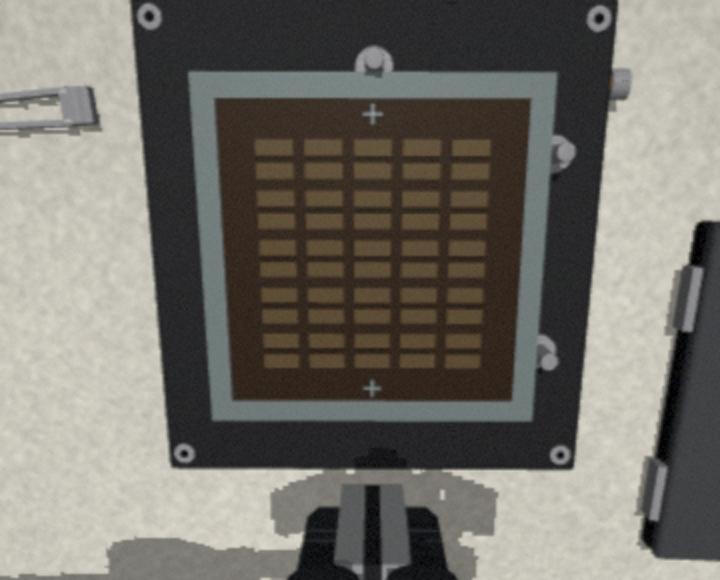

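```bash
cat >> h.py <<'E'
def rel(p,pins,plate,corn):
    v,f=fitfix(p,pins,FIX[:3]);v3,f3=fitfix(p,list(pins)+list(plate),FIX)
    M=[(76.2,76.2,32.35),(76.2,-76.2,32.35),(-76.2,76.2,32.35),(-76.2,-76.2,32.35)]
    m,fm=fitfix(p,corn,M)
    for a in (v,v3):
        c,s=np.cos(a[2]),np.sin(a[2]);d=m[:2]-a[:2]
        print('fix',a.round(3),'rel',(c*d[0]+s*d[1]).round(2),(-s*d[0]+c*d[1]).round(2),(m[2]-a[2]).round(4))
    print(f3.round(1).tolist(),fm.round(1).tolist())
E
python3 - <<'E'
from h import *
p=np.load('w7.npz')
z=lambda L:[(140+a/2,b/2) for a,b in L]
# order FL,FR,L ; plate (+,+),(+,-),(-,+),(-,-); mask same
rel(p,z([(567,152),(549,361),(373,55)]),z([(617,-2),(573,467),(131,-2),(170,467)]),z([(557,72),(533,420),(189,72),(212,420)]))
E
```

```text
fix [5.70138e+02 4.12450e+01 4.20000e-02] rel 0.16 -0.63 0.008
fix [5.70407e+02 4.01550e+01 4.80000e-02] rel -0.07 0.47 0.0015
[[-0.5, 0.1], [0.2, 0.6], [0.2, 2.0], [1.9, -2.5], [1.3, 2.6], [-2.4, -3.0], [-0.5, 2.2]] [[0.2, -0.2], [-0.3, 0.3], [-0.2, -0.3], [0.4, 0.2]]
```

```bash
python3 - <<'E'
from h import *
q=down(-np.pi/2+F[2])
manip.reach(fw(-108,0,100),q)
manip.servo_line(fw(-108,0,33),feed=100,guard=8);st('down')
g=manip.servo_line(fw(-92,0,33),feed=18,guard=10);st('a %s'%g)
if not g:
    g=manip.servo_line(fw(-82,0,33),feed=8,guard=10);st('b %s'%g)
manip.wait(.1);st('hold')
manip.servo_line(fw(-102,0,33),feed=40)
manip.servo_line(fw(-106,0,70),feed=100)
manip.servo_line(fw(-45,0,215),feed=180);manip.wait(0.2)
p=manip.get_image('wrist');cv2.imwrite('pics/w8.png',p['pixels']);save(p,'w8.npz')
cv2.imwrite('pics/w8z.png',cv2.resize(p['pixels'][0:290,140:500],None,fx=2.,fy=2.,interpolation=cv2.INTER_CUBIC))
manip.reach([440,325,240],down(-np.pi/2));manip.wait(.2);st()
p=manip.get_image('wrist');cv2.imwrite('pics/v0.png',p['pixels']);save(p,'v0.npz')
for t in ['valve_tip','valve_base']:
    for x in manip.spot_point(p,t):print(t,np.round(x['at'],1),round(x['conf'],2),ray(p,x['at'],94 if 'tip' in t else 0)[0].round(1))
E
```

```text
down t 35.42 fix [-1.0749e+02 -5.0000e-02] z 33.3 F [-0.4  0.  -0.2]
a False t 36.46 fix [-9.222e+01  1.000e-02] z 32.9 F [-0.3  0.4  0.1]
b True t 37.48 fix [-87.83   0.17] z 31.7 F [-0.1 -0.5 -0.2]
hold t 37.58 fix [-88.4   0.2] z 31.4 F [-0.8 -0.1  0.2]
 t 41.2 fix [-115.39  289.2 ] z 239.8 F [0.4 0.  0.4]
valve_tip [314.7 147.1] 0.65 [473.6 331.6  94. ]
valve_tip [549.7  28.6] 0.29 [559.7 159.2  94. ]
valve_base [313.3 115.7] 0.7 [492.8 335.6   0. ]
```

View pics/w8z.png

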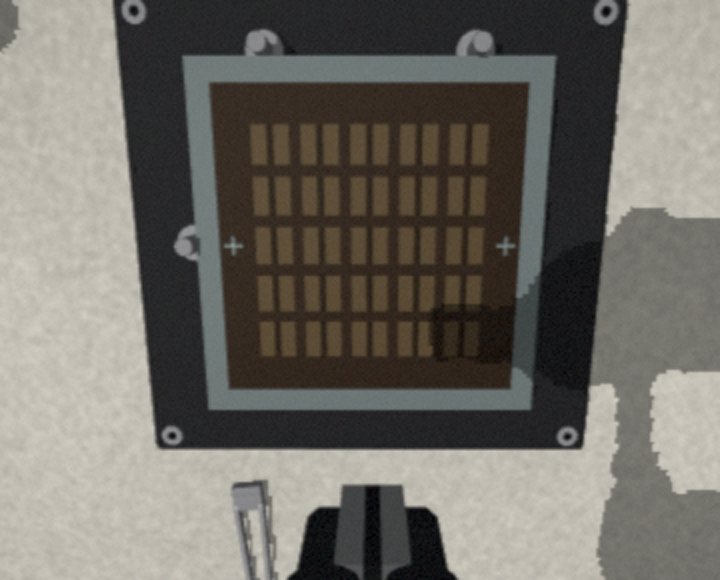

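View pics/v0.png

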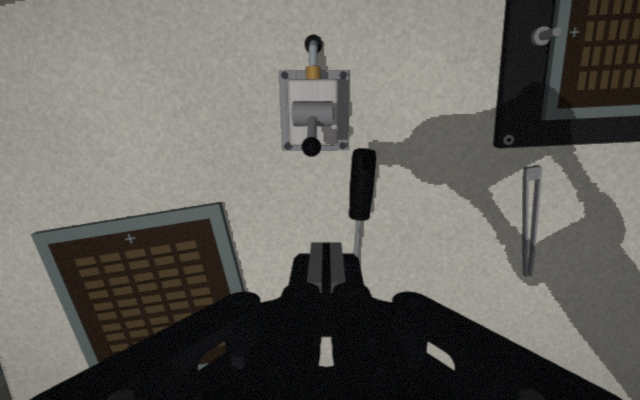

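Mask now rests against all three pins. The lever ball is at (312,146), which is about (474,333,94). I'll push it.

```bash
python3 - <<'E'
from h import *
p=np.load('w8.npz')
z=lambda L:[(140+a/2,b/2) for a,b in L]
rel(p,z([(261,43),(482,41),(184,246)]),z([(114,-10),(630,-12),(157,448),(582,448)]),z([(182,56),(556,56),(209,410),(531,410)]))
manip.servo_line([438,333,150],feed=150)
manip.servo_line([438,333,99],feed=100,guard=8);st('down')
g=manip.servo_line([485,333,100],feed=40,guard=15);st('a %s'%g)
if not g:
    g=manip.servo_line([520,333,99],feed=20,guard=12);s=st('b %s'%g);print(s['tool_pos'])
manip.wait(.1);st('h')
manip.servo_line([455,333,110],feed=80)
manip.servo_line([440,325,240],feed=150);manip.wait(.2);st()
p=manip.get_image('wrist');cv2.imwrite('pics/v1.png',p['pixels']);save(p,'v1.npz')
for t in ['valve_tip']:
    for x in manip.spot_point(p,t):print(t,np.round(x['at'],1),round(x['conf'],2),ray(p,x['at'],94)[0].round(1))
E
```

```text
fix [5.69723e+02 3.98230e+01 4.50000e-02] rel -0.04 0.59 0.0035
fix [5.69877e+02 3.98150e+01 4.60000e-02] rel -0.2 0.61 0.0024
[[-1.8, -1.0], [1.3, 0.2], [0.3, 0.5], [-1.9, -1.3], [1.2, 0.1], [-0.7, 1.5], [1.9, 1.9]] [[0.3, 0.2], [-0.1, -0.1], [0.0, -0.0], [-0.2, -0.2]]
down t 42.76 fix [-117.22  298.64] z 99.3 F [0.1 0.9 0.4]
a False t 44.08 fix [-70.27 296.15] z 99.9 F [-0.4  0.   0.1]
b True t 45.15 fix [-53.77 294.58] z 97.7 F [0.3 0.  0.2]
[501.94818838 332.12479455  97.68314558]
h t 45.25 fix [-54.31 294.26] z 97.1 F [ 0.1  0.1 -0.8]
 t 47.21 fix [-116.53  290.04] z 238.7 F [-0.  -0.8  0.5]
valve_tip [308.5  79.5] 0.78 [521.1 335.7  94. ]
```

View pics/v1.png

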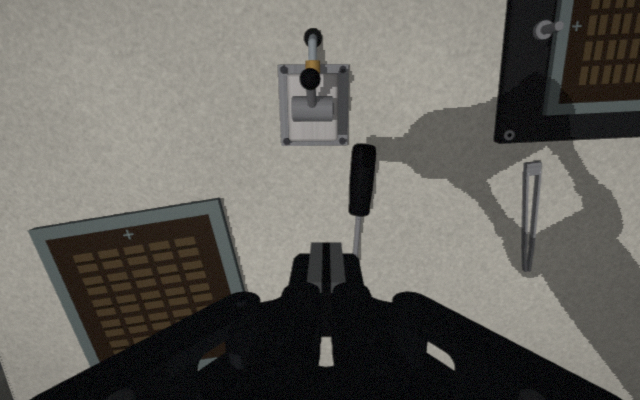

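The ball now shows at (310,79). It travelled 47.5 mm, against 48 mm for the full stroke, and the guard tripped at the stop. Nothing else has moved, and the arm is clear.

```bash
python3 - <<'E'
from h import *
manip.close_job();print('done')
E
```

```text
the job is handed in; nothing more can be done
done
```

I slid the mask against all three stop pins and pushed the valve lever over to its stop, then handed the job in. The last arm-state reading before hand-in was at about 47 s of the 72 s allowed.

- **Mask:** It took two pushes from the near edge, one from the right edge, and one more from the near edge. The first near-edge push left it turned about 0.02 rad off, with a gap at the far right pin; the second one fixed that. The last check put it about 0.2 mm off in x, 0.6 mm off in y and under 0.004 rad off square, well inside the limits.
- **Fit quality:** The camera fits had residuals up to about 2 pixels. In the picture before the last near-edge push, the y offset came out between -0.6 and +0.5 mm depending on which points I used.
- **Force:** The pushes were guarded at 10 to 15 N, and the force guard tripped on contact in the last three. The first push stopped at about 9 N without tripping it.
- **Valve:** The lever's ball moved 47.5 mm of about 48 mm, and the force guard tripped as it reached the stop.
- **Rest of the bench:** The gripper ended up clear of everything. The last wrist picture showed the driver and tweezers where they were. I did not take a final picture of the other loose items, but the arm did not go near them.

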